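Reject the marked roller and present the ball dish a quarter turn round

TASK

The roller with the red band is a reject: lift it out of its cup on the aluminium inspection dish and put it into the red bin, leaving the plain roller in its cup. Then take the dish by its black grip bar, raise it straight up about 10 cm above its nest, and only then turn it smoothly a quarter turn so that its yellow pointer points squarely at the yellow post, keeping the dish level with the loose steel ball always in the middle. Finish holding it still there, centred over the nest; do not set it down, and leave the other things on the bench alone.

Things in the scene. Friction and masses are not known exactly. Their poses are not given: they have to be found in the camera images.
- stand: fixed wooden jig board, 130 mm in its x, 290 mm in its y, 20 mm high; origin at the centre of its underside on the bench, z up. On its top, round its centre, is the nest: an aluminium ring 5 mm high, 96 mm inside. The two posts stand on its y axis, 125 mm either side of the centre. It stands at different places and yaws.
- yellow_post: yellow post 30 mm high, 22 mm diameter, fixed on the stand's top (z = 20 mm), 125 mm from the centre on the stand's +y or -y side (varies); origin at the centre of its foot
- grey_post: grey post of the same size at the stand's other end; not to be pointed at
- dish: loose aluminium dish, about 350 g, its round foot (90 mm diameter) in the nest, 20 mm above the bench; origin at the centre of the foot's underside, z up. A bail along its x axis, on two uprights at x = +-66 mm, carries the grip bar. On its y axis at y = +-82 mm are two cups with rollers. The yellow pointer is at its -x end. Starts with x within 0.2 rad of the stand's x
- dish_bar (a point): centre of the black grip bar, 80 mm long in the dish's x, 18 mm wide in its y and 18 mm high; this point is 115 mm above the dish's origin; orientation as the dish. It is right above the middle, so the dish hangs level from it.
- dish_middle (a point): apex of the dish's upper side, where the ball rests, 10 mm above the dish's origin, orientation as the dish. The upper side is a shallow cone, 116 mm diameter, slope 0.14 rad: tilted or jerked, it lets the ball roll away
- pointer_tip (a point): tip of the yellow pointer, at x = -100 mm, z = 14 mm in the dish's frame; at the start the yellow post is about a quarter turn away from it, on one side or the other
- ball_center (a point): centre of the loose steel ball, 30 mm diameter, 110 g, at rest in the middle of the dish
- red_roller: the reject: upright steel roller 25 mm diameter, 60 mm high, 80 g, with a red band and red spot on top, in either cup of the dish (varies); origin at the centre of its underside. The cups are 38 mm wide outside, 30 mm inside; their floor is 14 mm and rim 31 mm above the dish's origin
- good_roller: plain steel roller of the same size without red, in the other cup; origin at the centre of its underside
- reject_bin: fixed red open box, 120 mm in x, 130 mm in y, 50 mm high, walls and floor 4 mm; origin at the centre of its underside on the bench
- tin: bystander: round tin with red lid, 60 mm diameter, 42 mm high, origin at its underside
- tape: bystander: roll of blue tape, 82 x 89 x 24 mm, origin at its underside
Things that resemble listed ones, but are neither listed nor needed, are in the scene too. Leave any green look-alike of the part that bears ball_center alone.

How it is judged:
By the outcome, as a careful person would: the job done as asked, in the order asked, and still so for the second after the job is handed in, while the arm keeps its last pose, push and grip.
It also fails if it takes over 56 s, if anything falls off the work surface, if the arm or the gripper's body presses on something with over 40 N, if the wrist force passes 120 N, or if a joint passes its speed limit or range.

ROBOT

A 6-joint arm with a two-finger parallel gripper is mounted at the origin on the work surface; the furniture and walls round the work are solid. World frame = base frame: x ahead of the robot, y to its left, z up, the work surface at z = 0. Lengths are in m, angles in rad, forces in N, time in s.
With the tool pointing down it reaches from about 0.35 to 1 m from the base axis. Payload 7.1 kg.
Tool frame: the origin (TCP) lies between the finger pads; the fingertips stand ahead of it and the grasp point (between the pads) lies 5 mm behind it (bot.nose_length is the z of the fingertips in the tool frame, in m); z points along the fingers, y is the line along which they close (so a half turn about z gives the same grasp; the last joint's range is limited). The gripper opens to 85 mm and grips with 20 to 120 N. Pads are 22 mm wide; open, the fingers measure 114 mm over their backs; the gripper's body (76 mm by 85 mm) begins 54 mm behind the grasp point. The pads swing forward as they close: fully open they stand 13 mm farther back than shut.
Start: joints at [1.154, 0.423, 1.63, -0, 1.089, -0.019], TCP at [0.242, 0.576, 0.245] pointing down, gripper open.
Joint ranges: [-3, 3], [-0.9, 2.11], [0.09, 2.58], [-1.31, 4.45], [0.11, 2.69], [-2.54, 2.54]. Speed limits (rad/s): [2.39, 2.39, 3.01, 3.14, 3.14, 3.14].

INTERFACE

Orientations are given as a unit quaternion [w, x, y, z].
In Python, from rig import bot, optics, close_job gives the robot as it stands.
- The arm moves only by the shell command python3 -m creep 'ROWS'. ROWS is JSON, a list of rows, each a list of 7 numbers: the shift along the tool's x, y, z in m, then the turn, a rotation vector about the tool's x, y, z in degrees, then the finger opening in m, from 0 to 0.0854. A call has 1 to 8 rows; each row is the pose to reach, as a shift and turn from the pose commanded when the call began, along the tool's axes at that moment; what a row does not reach only later rows make up. A row lasts 1/10 s, in which the tool goes at most 50 mm and 8.59 degrees, less where a joint would pass 70% of its speed; a pose out of reach is approached as far as the arm can. A call with a gripper value outside its range is refused whole. The fingers move at their own pace and stop on an object; the grip force is fixed at half the most. Time passes only in rows, so rows that repeat a pose let the fingers close. It gives the time, the measured TCP pose, the force, the opening and the grip force at its end, in the units of the state.
- bot.get_state(): the state, without advancing time (a new reading comes with each control period).
- optics.camera(name): name is "scene" or "top" or "wrist"; returns the picture (420x560x3 uint8, red, green, blue); there is no depth.
- optics.camera_info(name): a dict with "mtx" (3x3 intrinsics, pixels), "distortion" ([k1, k2, p1, p2, k3] as OpenCV has them; the pictures are not rectified), "camera_from_world" (4x4, takes a point from world to camera coordinates). Camera axes: x right, y up, looking along -z (the intrinsics and any distortion apply to the point x, -y, -z); pixel columns grow to the right and rows downward; lengths in m; the calibration is good to about 2 mm. A picture is of the moment at which its call begins: read the wrist's pose just before it. camera_info takes no time and is no camera call; for the wrist camera it gives the pose at the moment of the call.
- close_job(): hands the job in; it is judged then, once.
Trained networks look in the newest picture that a camera, given by its name, has taken for a name from the list of things; names that differ only in an ending like _2 or _b are one class to them, and where a whole thing is asked for, a point or a joint stands for the part that bears it (a point fixed in the world has none). Each returns a list of dicts, best first, with "confidence" (0 to 1); they miss things now and then, are a little off and sometimes report something else, mostly with a low value. They report only what shows in the picture. A call takes as long as a camera call. They do not tell look-alikes from the thing itself.
- optics.search_frame(camera, target): "bbox" ([left, top, right, bottom] in pixels, round what is visible of it).
- optics.trace(camera, target): "mask" (420x560 bool, what is visible of it) and "bbox" ([left, top, right, bottom] in pixels, round what is visible of it).
The state is a dict: "time_s": time; "qpos": joint angles; "qvel": joint speeds; "joint_torque": joint torques, N m; "position": TCP position; "tool_rot": TCP orientation; "force": force on the tool from outside, world axes, zero at the start; "wrist_torque": the same for the moment, N m; "finger_gap": finger opening in m; "finger_force": force on a finger pad.
Only numpy, scipy, OpenCV 4.12 (cv2) and the standard library are available. Lean on these libraries where they do the work, as an engineer would, in place of code of your own. Each camera call takes 0.05 s, during which the arm holds its last target. There are 200 camera calls.

## Working session

There is one attempt and no reset: what is moved stays moved. The work goes in short steps, Python scripts to look and compute and a shell command to move; the robot and the scene stay as the last step left them, time stands still between calls to the robot, and variables do not carry over. Pictures are saved under pics/ and viewed, at most 13 in all, crops included, and the job is handed in when it is done.

```bash
mkdir -p pics; ls; cat > h.py <<'E'
import numpy as np, cv2
from rig import bot, optics
from scipy.spatial.transform import Rotation as R
def ray(ci,uv):
    K=np.array(ci["mtx"]);d=np.array(ci["distortion"]);T=np.array(ci["camera_from_world"])
    p=cv2.undistortPoints(np.array(uv,float).reshape(-1,1,2),K,d).reshape(-1,2)
    v=np.c_[p[:,0],-p[:,1],-np.ones(len(p))]@T[:3,:3]
    return -T[:3,:3].T@T[:3,3],v
def at_z(ci,uv,z):
    o,v=ray(ci,uv); return o+v*((z-o[2])/v[:,2])[:,None]
def proj(ci,P):
    K=np.array(ci["mtx"]);d=np.array(ci["distortion"]);T=np.array(ci["camera_from_world"])
    c=np.atleast_2d(P)@T[:3,:3].T+T[:3,3]; c=c*[1,-1,-1]
    return cv2.projectPoints(c,np.zeros(3),np.zeros(3),K,d)[0].reshape(-1,2)
def save(n,im): cv2.imwrite(f"pics/{n}.png",im[...,::-1])
E
python3 - <<'E'
from h import *
s=bot.get_state(); print({k:np.round(v,3).tolist() for k,v in s.items()}, bot.nose_length)
ims=[optics.camera(c) for c in("scene","top")]
save("a_top",ims[1]); save("a_scene",ims[0])
for n in ("top","scene"):
  ci=optics.camera_info(n); o,v=ray(ci,[[280,210]]); print(n,o.round(3),v.round(3))
  for t in ("dish","dish_bar","red_roller","good_roller","yellow_post","grey_post","stand","reject_bin","ball_center","tin","tape","pointer_tip"):
    print(t,[(np.round(r["bbox"]).tolist(),round(r["confidence"],2)) for r in optics.search_frame(n,t)[:3]])
E
```

```text
pics
{'time_s': 0.0, 'qpos': [1.154, 0.424, 1.631, 0.0, 1.089, -0.019], 'qvel': [-0.001, -0.001, 0.001, 0.0, 0.001, 0.001], 'joint_torque': [0.003, -55.739, -28.174, 0.0, 0.007, -0.0], 'position': [0.242, 0.576, 0.245], 'tool_rot': [-0.0, 0.198, 0.98, -0.001], 'force': [0.269, -1.051, -0.12], 'wrist_torque': [-0.031, -0.007, 0.002], 'finger_force': 0.0, 'finger_gap': 0.086} 0.014
top [0.335 0.2   0.965] [[ 0.072 -0.    -0.997]]
dish [([235.0, 165.0, 325.0, 241.0], 0.74)]
dish_bar [([236.0, 162.0, 327.0, 245.0], 0.78)]
red_roller []
good_roller [([312.0, 197.0, 329.0, 211.0], 0.51)]
yellow_post []
grey_post []
stand [([216.0, 171.0, 349.0, 233.0], 0.94)]
reject_bin [([148.0, 143.0, 215.0, 197.0], 0.9), ([219.0, 169.0, 348.0, 229.0], 0.72)]
ball_center [([360.0, 193.0, 372.0, 203.0], 0.58)]
tin [([176.0, 233.0, 204.0, 258.0], 0.79)]
tape [([210.0, 254.0, 246.0, 295.0], 0.79), ([239.0, 186.0, 253.0, 201.0], 0.62)]
pointer_tip [([238.0, 164.0, 330.0, 242.0], 0.78)]
scene [-0.114  0.661  0.73 ] [[ 0.53  -0.487 -0.695]]
dish [([224.0, 160.0, 312.0, 244.0], 0.62)]
dish_bar [([227.0, 159.0, 316.0, 245.0], 0.94)]
red_roller [([228.0, 203.0, 240.0, 232.0], 0.79), ([221.0, 158.0, 316.0, 246.0], 0.26)]
good_roller [([298.0, 173.0, 312.0, 198.0], 0.51), ([131.0, 209.0, 201.0, 296.0], 0.43)]
yellow_post [([217.0, 233.0, 226.0, 253.0], 0.63)]
grey_post [([311.0, 178.0, 320.0, 193.0], 0.46)]
stand [([194.0, 174.0, 340.0, 278.0], 0.56)]
reject_bin [([133.0, 209.0, 199.0, 295.0], 0.89)]
ball_center [([305.0, 152.0, 318.0, 166.0], 0.48), ([267.0, 203.0, 278.0, 216.0], 0.45)]
tin [([197.0, 282.0, 235.0, 328.0], 0.79), ([227.0, 162.0, 315.0, 243.0], 0.38)]
tape [([253.0, 285.0, 305.0, 333.0], 0.68), ([224.0, 158.0, 316.0, 246.0], 0.65)]
pointer_tip [([222.0, 160.0, 316.0, 244.0], 0.92)]
```

View pics/a_top.png

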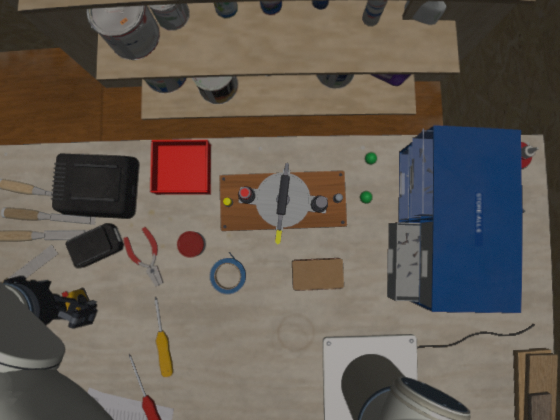

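View pics/a_scene.png

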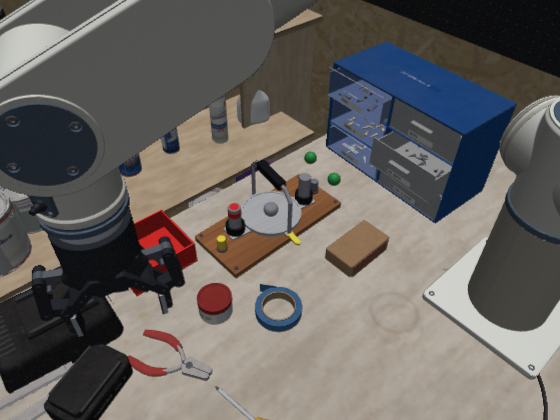

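The top view shows the stand centred near (283,200), the red-spot roller at (245,194), the plain roller at (319,204), the yellow post at (228,202), the grey post at (338,198) and the pointer at (278,238). The bin is at (181,167). Things that could be taken for the red roller: plain roller (319,204), tin lid (190,244), and the red plier and screwdriver handles. For the ball: the green balls at (366,197) and (371,158). I choose (245,194).

```bash
python3 - <<'E'
from h import *
im=optics.camera("top"); ci=optics.camera_info("top"); sc=optics.camera("scene"); cs=optics.camera_info("scene")
save("b_crop",np.vstack([cv2.resize(im[160:245,205:360],(620,340),interpolation=2),cv2.resize(sc[150:270,190:350],(347,260),interpolation=2).copy() if 0 else cv2.resize(sc[145:275,190:350],(620,260),interpolation=2)]))
def cen(im,box,f):
    l,t,r,b=box; h=cv2.cvtColor(np.ascontiguousarray(im[t:b,l:r]),cv2.COLOR_RGB2HSV).astype(int)
    m=f(h); y,x=np.nonzero(m); return np.array([x.mean()+l,y.mean()+t]),len(x),(x.min()+l,y.min()+t,x.max()+l,y.max()+t),np.c_[x+l,y+t]
red=lambda h:((h[...,0]<8)|(h[...,0]>172))&(h[...,1]>170)&(h[...,2]>90)
yel=lambda h:(h[...,0]>22)&(h[...,0]<35)&(h[...,1]>150)&(h[...,2]>80)
dark=lambda h:(h[...,2]<60)
c,n,b,_=cen(im,(235,183,258,205),red); print("redspot",c,n,b,at_z(ci,c,.094))
c,n,b,_=cen(im,(218,194,236,210),yel); print("ypost",c,n,b,at_z(ci,c,.05))
c,n,b,p=cen(im,(268,225,290,250),yel); print("pointer",c,n,b,at_z(ci,[[c[0],b[3]]],.034))
c,n,b,p=cen(im,(272,170,294,220),dark); print("bar",c,n,b,at_z(ci,c,.144)); q=at_z(ci,p,.144)[:,:2]; u,s,v=np.linalg.svd(q-q.mean(0),full_matrices=False); print(v[0],np.degrees(np.arctan2(v[0][1],v[0][0])), np.ptp((q-q.mean(0))@v[0]),np.ptp((q-q.mean(0))@v[1]))
c,n,b,_=cen(im,(140,130,222,205),red); print("bin",b,at_z(ci,[[b[0],b[1]],[b[2],b[3]]],.05))
for nm,cam,cc in (("top",im,ci),("scene",sc,cs)):
    t=optics.trace(nm,"stand")
    if t: 
        m=t[0]["mask"].astype(np.uint8); y,x=np.nonzero(m); q=at_z(cc,np.c_[x,y],.02)[:,:2].astype(np.float32); print("stand",nm,cv2.minAreaRect(q))
    t=optics.trace(nm,"reject_bin")
    if t:
        y,x=np.nonzero(t[0]["mask"]); q=at_z(cc,np.c_[x,y],.05)[:,:2].astype(np.float32); print("bin",nm,cv2.minAreaRect(q))
E
```

```text
redspot [244.12820513 192.12820513] 39 (np.int64(241), np.int64(189), np.int64(247), np.int64(195)) [[0.43697805 0.27526974 0.094     ]]
ypost [226.81818182 201.2       ] 55 (np.int64(223), np.int64(198), np.int64(231), np.int64(205)) [[0.42264318 0.31787514 0.05      ]]
pointer [278.05       236.48333333] 60 (np.int64(276), np.int64(230), np.int64(281), np.int64(243)) [[0.32768054 0.20586101 0.034     ]]
bar [282.68923077 194.85846154] 325 (np.int64(277), np.int64(175), np.int64(288), np.int64(214)) [[0.42410363 0.19410075 0.144     ]]
[-0.99081106  0.13525326] 172.22673504842916 0.07861636821056528 0.017681734589877027
bin (np.int64(151), np.int64(139), np.int64(207), np.int64(192)) [[0.56805263 0.48962328 0.05      ]
 [0.44415069 0.36201311 0.05      ]]
stand top ((0.42461732029914856, 0.19508257508277893), (0.13353665173053741, 0.29215511679649353), 1.411084771156311)
bin top ((0.502843976020813, 0.42522212862968445), (0.14056764543056488, 0.1266639232635498), 89.74170684814453)
stand scene ((0.4186416268348694, 0.19738420844078064), (0.13889862596988678, 0.2947199046611786), 1.1596580743789673)
bin scene ((0.4839048385620117, 0.43176940083503723), (0.13711626827716827, 0.15923939645290375), 87.16390228271484)
```

View pics/b_crop.png

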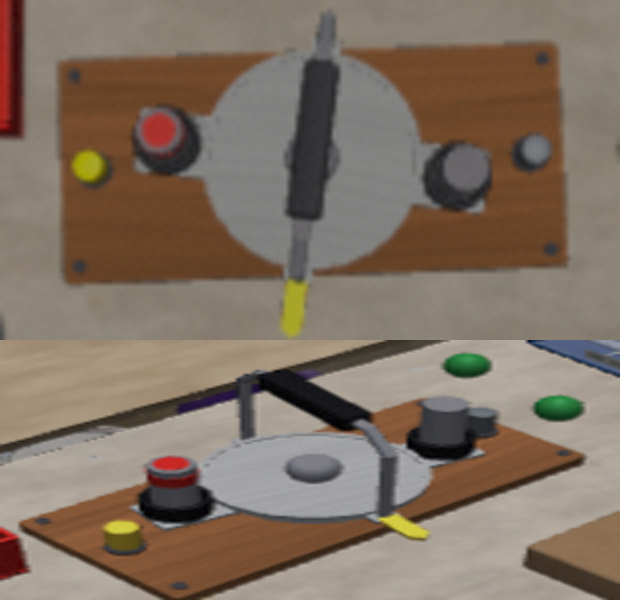

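The crop confirms the red-banded, red-spotted roller at (244,192) on the yellow-post side. Its measured position (0.437, 0.275) agrees with the dish centre plus 82 mm along the dish's y axis. Next I work out the approach.

```bash
cat >> h.py <<'E'
def go(pos,yaw):
    "shift (mm) and turn (deg) in tool axes to reach pos, tool straight down, its y axis at yaw deg"
    s=bot.get_state(); q=s["tool_rot"]; A=R.from_quat([q[1],q[2],q[3],q[0]])
    a=np.radians(yaw); y=np.array([np.cos(a),np.sin(a),0]); z=np.array([0,0,-1.]); B=R.from_matrix(np.c_[np.cross(y,z),y,z])
    rows=[np.r_[A.inv().apply(np.array(pos)-s["position"])*1e3,np.degrees((A.inv()*B).as_rotvec())] for B in(B,B*R.from_euler('z',np.pi))]
    t=min(rows,key=lambda r:np.linalg.norm(r[3:])); print("t",round(s["time_s"],2),"tcp",np.round(s["position"],4),"shift mm",t[:3].round(1),"turn",t[3:].round(2))
E
python3 - <<'E'
from h import *
go([.4365,.2755,.18],-7.8); go([.4365,.2755,.069],-7.8)
E
```

```text
t 1.6 tcp [0.2421 0.5762 0.2453] shift mm [-295.7 -201.9   65.3] turn [-0.   -0.   75.01]
t 1.6 tcp [0.2421 0.5762 0.2453] shift mm [-295.7 -201.9  176.3] turn [-0.   -0.   75.01]
```

```bash
python3 -m creep '[[-0.04,-0.027,0,0,0,8,0.0854],[-0.08,-0.054,0,0,0,16,0.0854],[-0.12,-0.081,0,0,0,24,0.0854],[-0.16,-0.108,0,0,0,32,0.0854],[-0.2,-0.135,0.01,0,0,40,0.0854],[-0.235,-0.16,0.02,0,0,48,0.0854],[-0.265,-0.185,0.03,0,0,56,0.0854],[-0.285,-0.197,0.04,0,0,64,0.0854]]'; python3 - <<'E'
from h import *
go([.4365,.2755,.16],-7.8)
E
```

```text
time_s: 2.4
position: [0.4293, 0.2817, 0.2051]
tool_rot: [0.0, 0.69, 0.724, -0.0]
force: [-0.7, 0.0, -0.9]
finger_gap: 0.0854
finger_force: 0.0
t 2.4 tcp [0.4293 0.2817 0.2051] shift mm [-6.5  6.9 45.1] turn [ 0.    0.02 10.58]
```

```bash
python3 -m creep '[[-0.004,0.004,0.012,0,0,5,0.07],[-0.0065,0.007,0.025,0,0,10.6,0.06],[-0.0065,0.007,0.03,0,0,10.6,0.055],[-0.0065,0.007,0.03,0,0,10.6,0.055]]'; python3 - <<'E'
from h import *
go([.4365,.2755,.069],-7.8)
ci=optics.camera_info("wrist"); im=optics.camera("wrist"); save("c_w",im)
o,v=ray(ci,[[280,210]]); print(o,v)
h=cv2.cvtColor(im,cv2.COLOR_RGB2HSV).astype(int)
m=(((h[...,0]<8)|(h[...,0]>172))&(h[...,1]>170)&(h[...,2]>90)).astype(np.uint8)
n,l,st,c=cv2.connectedComponentsWithStats(m)
for i in range(1,n):
  if st[i,4]>150: print(st[i],c[i],at_z(ci,c[i],.094))
print("tcp proj",proj(ci,[[.4365,.2755,.094],[.4365,.2755,.034]]))
E
```

```text
time_s: 2.8
position: [0.4355, 0.2779, 0.1748]
tool_rot: [-0.0, 0.75, 0.661, -0.001]
force: [-0.7, -0.4, 0.3]
finger_gap: 0.0551
finger_force: 0.0
t 2.8 tcp [0.4355 0.2779 0.1748] shift mm [ -2.1   1.4 105.8] turn [-0.07  0.05  0.55]
[0.44348274 0.3491222  0.30299151] [[-0.04934846 -0.27372058 -0.96063755]]
[  63    0   86   90 6223] [105.66977342  43.67073759] [[0.35158152 0.39408877 0.094     ]]
[  274     0   188    85 12314] [356.07040767  37.84091278] [[0.4855962  0.37949822 0.094     ]]
[274 218  27  26 566] [286.9204947  230.44522968] [[0.43527416 0.27600051 0.094     ]]
tcp proj [[288.99005516 230.96766336]
 [288.19837355 205.23471427]]
```

View pics/c_w.png

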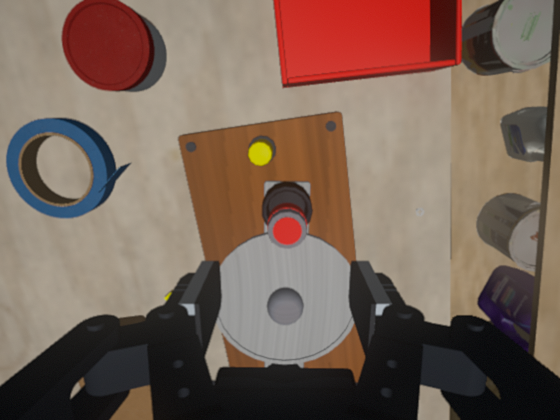

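The wrist view shows the red spot at (287,230), which gives (0.4353, 0.276). That is within 1 mm of plan, and the fingers straddle the roller cleanly. I descend and grip.

```bash
python3 -m creep '[[0,0,0.015,0,0,0,0.055],[0,0,0.04,0,0,0,0.055],[0,0,0.065,0,0,0,0.055],[0,0,0.085,0,0,0,0.055],[0,0,0.1,0,0,0,0.055],[0,0,0.106,0,0,0,0.055],[0,0,0.106,0,0,0,0.055],[0,0,0.106,0,0,0,0.04]]'; python3 - <<'E'
from h import *
go([.4358,.2758,.069],-7.8)
E
```

```text
time_s: 3.65
position: [0.4363, 0.2786, 0.0701]
tool_rot: [0.0, 0.751, 0.66, 0.001]
force: [0.1, 0.5, -0.3]
finger_gap: 0.0416
finger_force: 0.0
t 3.65 tcp [0.4363 0.2786 0.0701] shift mm [-2.8 -0.1  1.1] turn [ 0.05 -0.05  0.46]
```

```bash
python3 -m creep '[[-0.0028,0,0.001,0,0,0.5,0.04],[-0.0028,0,0.001,0,0,0.5,0.03],[-0.0028,0,0.001,0,0,0.5,0.015],[-0.0028,0,0.001,0,0,0.5,0.015],[-0.0028,0,0.001,0,0,0.5,0.015],[-0.0028,0,0.001,0,0,0.5,0.015]]'
```

```text
time_s: 4.25
position: [0.4358, 0.2754, 0.0689]
tool_rot: [0.0, 0.754, 0.657, 0.0]
force: [-1.0, -1.8, 6.4]
finger_gap: 0.0239
finger_force: 58.4
```

```bash
python3 -m creep '[[0,0,-0.004,0,0,0,0.015],[0,0,-0.01,0,0,0,0.015],[0,0,-0.018,0,0,0,0.015],[0,0,-0.028,0,0,0,0.015],[0,0,-0.045,0,0,0,0.015],[0,0,-0.065,0,0,0,0.015],[0,0,-0.085,0,0,0,0.015],[0,0,-0.095,0,0,0,0.015]]'; python3 - <<'E'
from h import *
go([.503,.427,.16],-7.8);go([.503,.427,.05],-7.8)
E
```

```text
time_s: 5.05
position: [0.4363, 0.2757, 0.1656]
tool_rot: [0.0, 0.754, 0.657, 0.001]
force: [-0.2, 0.2, -0.5]
finger_gap: 0.0237
finger_force: 58.7
t 5.05 tcp [0.4363 0.2757 0.1656] shift mm [159.   45.3   6. ] turn [ 0.13 -0.11 -0.09]
t 5.05 tcp [0.4363 0.2757 0.1656] shift mm [158.8  45.1 116. ] turn [ 0.13 -0.11 -0.09]
```

```bash
python3 -m creep '[[0.02,0.006,0,0,0,0,0.015],[0.05,0.015,0,0,0,0,0.015],[0.085,0.024,0,0,0,0,0.015],[0.12,0.034,0,0,0,0,0.015],[0.145,0.041,0,0,0,0,0.015],[0.157,0.045,0,0,0,0,0.015],[0.159,0.0455,0.01,0,0,0,0.015],[0.159,0.0455,0.03,0,0,0,0.015]]' && python3 -m creep '[[0,0,0.02,0,0,0,0.015],[0,0,0.045,0,0,0,0.015],[0,0,0.065,0,0,0,0.015],[0,0,0.078,0,0,0,0.015],[0,0,0.084,0,0,0,0.015],[0,0,0.086,0,0,0,0.015],[0,0,0.086,0,0,0,0.015]]'; python3 - <<'E'
from h import *
save("d_s",np.hstack([optics.camera("scene")[:,60:340],optics.camera("wrist")[:,280:]]))
E
```

```text
time_s: 5.85
position: [0.5027, 0.4264, 0.1337]
tool_rot: [0.0, 0.754, 0.657, 0.001]
force: [-0.5, 0.3, -1.1]
finger_gap: 0.0236
finger_force: 58.8
time_s: 6.55
position: [0.5026, 0.4265, 0.0477]
tool_rot: [0.0, 0.754, 0.657, 0.0]
force: [0.7, -0.2, -1.0]
finger_gap: 0.0234
finger_force: 58.8
```

View pics/d_s.png

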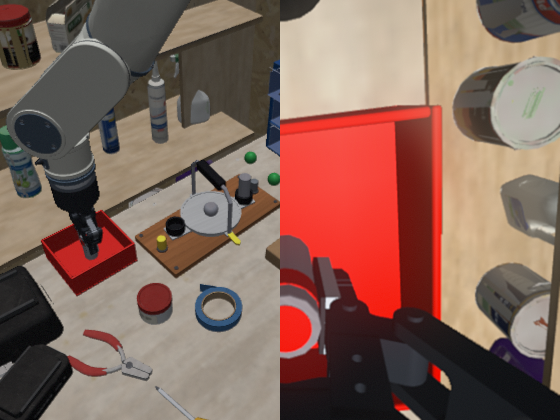

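The scene view shows the roller at about (90,250) inside the bin, the emptied cup at (176,225) and the ball still central. I lower a little and release.

```bash
python3 -m creep '[[0,0,0.004,0,0,0,0.015],[0,0,0.007,0,0,0,0.015],[0,0,0.007,0,0,0,0.03],[0,0,0.007,0,0,0,0.045],[0,0,0.007,0,0,0,0.045],[0,0,-0.01,0,0,0,0.045],[0,0,-0.05,0,0,0,0.045],[0,0,-0.09,0,0,0,0.045]]' && python3 -m creep '[[0,0,-0.03,0,0,0,0.045],[0,0,-0.07,0,0,0,0.06],[-0.02,0,-0.09,0,0,-8,0.06],[-0.05,0,-0.11,0,0,-16,0.06],[-0.08,-0.01,-0.11,0,0,-24,0.06],[-0.1,-0.02,-0.11,0,0,-32,0.06],[-0.11,-0.03,-0.11,0,0,-40,0.06],[-0.11,-0.03,-0.11,0,0,-40,0.06]]';  python3 - <<'E'
from h import *
go([.424,.194,.20],82.2)
ci=optics.camera_info("top"); im=optics.camera("top"); save("e_top",im[130:300,130:360])
def cen(im,box,f):
    l,t,r,b=box; h=cv2.cvtColor(np.ascontiguousarray(im[t:b,l:r]),cv2.COLOR_RGB2HSV).astype(int)
    y,x=np.nonzero(f(h)); return np.c_[x+l,y+t]
p=cen(im,(272,170,294,220),lambda h:h[...,2]<60); q=at_z(ci,p,.144)[:,:2]; print(len(p),cv2.minAreaRect(q.astype(np.float32)))
wi=optics.camera("wrist"); save("e_w",wi)
E
```

```text
time_s: 7.45
position: [0.5021, 0.4262, 0.1388]
tool_rot: [-0.0, 0.754, 0.657, -0.001]
force: [-0.1, 0.1, 0.4]
finger_gap: 0.0451
finger_force: 0.0
time_s: 8.25
position: [0.4565, 0.3206, 0.2487]
tool_rot: [0.0, 0.484, 0.875, 0.0]
force: [0.2, -0.3, -0.6]
finger_gap: 0.0603
finger_force: 0.0
t 8.25 tcp [0.4565 0.3206 0.2487] shift mm [-89.9 -94.9  48.7] turn [ 2.000e-02  1.000e-02 -5.006e+01]
108 ((0.4387578070163727, 0.19999469816684723), (0.031983792781829834, 0.05653979629278183), 74.85640716552734)
```

View pics/e_w.png

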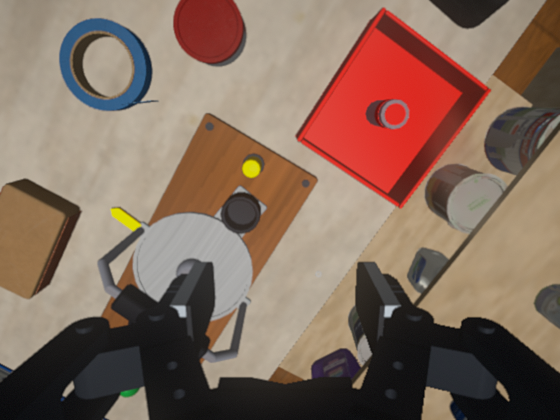

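The wrist view shows the reject standing in the bin at (390,115), the empty cup at (240,212) and the pointer at (125,218). I move back from the bar for a clear wrist view of it.

```bash
python3 - <<'E'
from h import *
go([.355,.2,.25],82.2)
E
```

```text
t 8.35 tcp [0.4582 0.3222 0.2486] shift mm [ -49.2 -152.1   -1.7] turn [ 1.200e-01  5.000e-02 -5.031e+01]
```

```bash
python3 -m creep '[[-0.005,-0.015,-0.002,0,0,-7,0.06],[-0.015,-0.045,-0.002,0,0,-14,0.06],[-0.025,-0.08,-0.002,0,0,-21,0.06],[-0.035,-0.11,-0.002,0,0,-29,0.06],[-0.043,-0.135,-0.002,0,0,-37,0.06],[-0.049,-0.152,-0.002,0,0,-44,0.06],[-0.049,-0.152,-0.002,0,0,-50.3,0.06],[-0.049,-0.152,-0.002,0,0,-50.3,0.06]]' && python3 -m creep '[[0,0,0,0,0,0,0.06],[0,0,0,0,0,0,0.06]]';  python3 - <<'E'
from h import *
go([.355,.2,.25],82.2)
ci=optics.camera_info("wrist"); im=optics.camera("wrist"); save("f_w",im)
yel=lambda h:(h[...,0]>22)&(h[...,0]<35)&(h[...,1]>150)&(h[...,2]>80)
h=cv2.cvtColor(im,cv2.COLOR_RGB2HSV).astype(int)
n,l,st,c=cv2.connectedComponentsWithStats(yel(h).astype(np.uint8))
for i in range(1,n):
  if st[i,4]>40: print("yel",st[i],c[i],at_z(ci,c[i],.05),at_z(ci,c[i],.034))
for t in ("dish_bar","ball_center","good_roller","grey_post","yellow_post","stand"):
  for r in optics.trace("wrist",t)[:2]:
    y,x=np.nonzero(r["mask"]); print(t,round(r["confidence"],2),np.round(r["bbox"]),x.mean(),y.mean())
    if t=="stand": print(cv2.minAreaRect(at_z(ci,np.c_[x,y],.02)[:,:2].astype(np.float32)))
E
```

```text
time_s: 9.15
position: [0.3557, 0.1999, 0.25]
tool_rot: [0.001, 0.067, 0.998, 0.0]
force: [0.4, -0.0, -0.2]
finger_gap: 0.0599
finger_force: 0.0
time_s: 9.35
position: [0.3555, 0.2, 0.2495]
tool_rot: [0.0, 0.068, 0.998, 0.0]
force: [0.0, 0.3, -0.1]
finger_gap: 0.0604
finger_force: 0.0
t 9.35 tcp [0.3555 0.2    0.2495] shift mm [ 0.5 -0.  -0.5] turn [0.02 0.02 0.05]
yel [283 150  12  34 341] [288.95601173 167.6744868 ] [[0.33796675 0.20680974 0.05      ]] [[0.34061545 0.20665383 0.034     ]]
yel [400 222  23  23 375] [411.04  232.816] [[0.41718188 0.31614783 0.05      ]] [[0.42369783 0.32132976 0.034     ]]
dish_bar 0.8 [186. 151. 392. 361.] 291.0334898494683 251.0439165861069
dish_bar 0.4 [354.   6. 446. 113.] 400.7215010620722 55.277318857682324
ball_center 0.48 [273. 242. 299. 260.] 279.38759689922483 248.06976744186048
good_roller 0.65 [181. 242. 220. 273.] 202.0 254.6315789473684
grey_post 0.63 [161. 250. 182. 280.] 170.77078651685395 264.3325842696629
yellow_post 0.65 [393. 216. 422. 246.] 408.94444444444446 231.1090534979424
stand 0.75 [180. 243. 219. 274.] 200.97207678883072 254.9825479930192
((0.43012210726737976, 0.0980878621339798), (0.025365518406033516, 0.04832136258482933), 46.954856872558594)
stand 0.61 [144. 162. 428. 304.] 302.3471086136994 220.46937904545132
((0.4219236373901367, 0.19554412364959717), (0.13185356557369232, 0.288701593875885), 0.9964941740036011)
```

View pics/f_w.png

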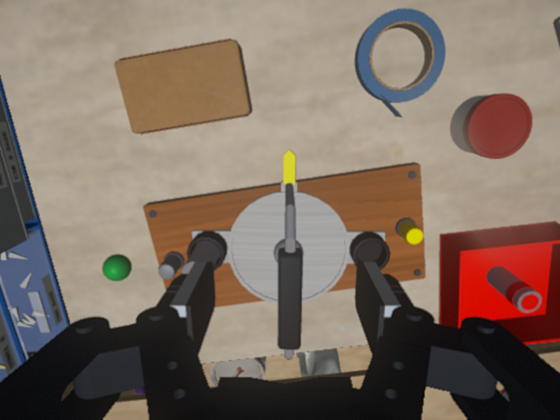

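```bash
python3 - <<'E'
from h import *
ci=optics.camera_info("wrist"); im=cv2.imread("pics/f_w.png")[...,::-1]; ct=optics.camera_info("top"); tp=cv2.imread("pics/a_top.png")[...,::-1]
h=cv2.cvtColor(np.ascontiguousarray(im),cv2.COLOR_RGB2HSV)
m=np.zeros((420,560),bool); m[246:356,274:306]=h[246:356,274:306,2]<75
y,x=np.nonzero(m); q=at_z(ci,np.c_[x,y],.144)[:,:2].astype(np.float32); print("bar wrist",len(x),y.min(),y.max(),cv2.minAreaRect(q))
for z in(.144,.135):
  rows=[(m[r].nonzero()[0].mean(),r) for r in range(262,342,4)]; q=at_z(ci,rows,z); k=np.polyfit(q[:,0],q[:,1],1); print("line yaw",np.degrees(np.arctan(k[0])),"y at x=.424",np.polyval(k,.424), q[0],q[-1])
print("pointer tip",at_z(ci,[[289.5,150]],.034),"ypost top",at_z(ci,[[414.5,236.5]],.05))
# board outline by wood colour
for nm,I,c in(("wrist",im,ci),("top",tp,ct)):
  h=cv2.cvtColor(np.ascontiguousarray(I),cv2.COLOR_RGB2HSV).astype(int)
  b=((h[...,0]>=5)&(h[...,0]<=16)&(h[...,1]>110)&(h[...,2]>60)&(h[...,2]<190)).astype(np.uint8)
  box=(140,150,430,320) if nm=="wrist" else (212,165,352,236)
  M=np.zeros_like(b); l,t,r,d=box; M[t:d,l:r]=b[t:d,l:r]
  n,L,st,_=cv2.connectedComponentsWithStats(cv2.morphologyEx(M,cv2.MORPH_OPEN,np.ones((3,3),np.uint8)))
  y,x=np.nonzero(np.isin(L,[i for i in range(1,n) if st[i,4]>300])); q=at_z(c,np.c_[x,y],.02)[:,:2]
  print(nm,cv2.minAreaRect(q.astype(np.float32)))
  # long edges
  for f in(np.max,np.min):
    e=[]
    for a in np.arange(q[:,1].min()+.01,q[:,1].max()-.01,.006):
      s=q[abs(q[:,1]-a)<.003,0]
      if len(s): e.append((a,f(s)))
    e=np.array(e); k=np.polyfit(e[:,0],e[:,1],1)
    for _ in range(3):
      g=abs(np.polyval(k,e[:,0])-e[:,1])<max(.0015,np.median(abs(np.polyval(k,e[:,0])-e[:,1]))); k=np.polyfit(e[g,0],e[g,1],1)
    print(" edge yaw",-np.degrees(np.arctan(k[0])).round(2),"x@y=.195",np.polyval(k,.195).round(4),g.sum())
E
```

```text
bar wrist 2204 248 348 ((0.41876158118247986, 0.19486099481582642), (0.016896620392799377, 0.08253099769353867), 82.05635833740234)
line yaw -7.932680317545692 y at x=.424 0.1942090920768863 [0.3884505  0.19879189 0.144     ] [0.45071547 0.19030982 0.144     ]
line yaw -7.932680317545728 y at x=.424 0.19438082159864956 [0.39250812 0.19838394 0.135     ] [0.45717246 0.189575   0.135     ]
pointer tip [[0.32311335 0.20877039 0.034     ]] ypost top [[0.42036641 0.31887977 0.05      ]]
wrist ((0.42111554741859436, 0.19441717863082886), (0.12893706560134888, 0.285890132188797), 1.1609489917755127)
 edge yaw -15.68 x@y=.195 0.4561 21
 edge yaw 1.13 x@y=.195 0.3569 43
top ((0.425385445356369, 0.19358213245868683), (0.12814393639564514, 0.28725704550743103), 1.028504490852356)
 edge yaw 1.04 x@y=.195 0.4884 34
 edge yaw 1.0 x@y=.195 0.3623 37
```

The wrist view shows the bar from (290,250) to (288,348), pointer tip at (290,150) and yellow post top at (414,236). The bar comes out 82 mm long at yaw −7.9°, and the stand yaw is about 1.1°; both match the expected sizes. Next I go over the bar.

```bash
python3 - <<'E'
from h import *
go([.4225,.1943,.13],82.1)
E
python3 -m creep '[[-0.015,0,0,0,0,0,0.06],[-0.04,0.002,0.005,0,0,0,0.06],[-0.058,0.003,0.02,0,0,0,0.06],[-0.066,0.0035,0.04,0,0,0,0.06],[-0.067,0.0035,0.055,0,0,0,0.06],[-0.067,0.0035,0.06,0,0,0,0.06],[-0.067,0.0035,0.06,0,0,0,0.06]]'; python3 - <<'E'
from h import *
go([.4225,.1943,.13],82.1)
E
```

```text
t 9.7 tcp [0.3549 0.1995 0.2493] shift mm [-67.7   3.8 119.3] turn [-0.   -0.01  0.29]
time_s: 10.4
position: [0.4219, 0.1937, 0.1887]
tool_rot: [-0.001, 0.066, 0.998, -0.0]
force: [0.3, 0.1, 1.0]
finger_gap: 0.0602
finger_force: 0.0
t 10.4 tcp [0.4219 0.1937 0.1887] shift mm [-0.6  0.7 58.7] turn [-0.05 -0.07  0.29]
```

```bash
python3 -m creep '[[0,0.0005,0.015,0,0,0.2,0.055],[0,0.0005,0.032,0,0,0.2,0.05],[0,0.0005,0.048,0,0,0.2,0.04],[0,0.0005,0.057,0,0,0.2,0.035],[0,0.0005,0.0585,0,0,0.2,0.03],[0,0.0005,0.0585,0,0,0.2,0.028],[0,0.0005,0.0585,0,0,0.2,0.026]]'; python3 - <<'E'
from h import *
go([.4225,.1943,.13],82.1)
im=optics.camera("wrist"); sc=optics.camera("scene")
save("g",np.hstack([im[200:420,130:430],cv2.resize(sc[140:250,200:350],(300,220),interpolation=2)]))
E
```

```text
time_s: 11.1
position: [0.4224, 0.1948, 0.1316]
tool_rot: [0.001, 0.068, 0.998, 0.0]
force: [-0.5, 0.6, 0.1]
finger_gap: 0.0262
finger_force: 0.0
t 11.1 tcp [0.4224 0.1948 0.1316] shift mm [-0.2 -0.5  1.6] turn [0.04 0.07 0.11]
```

View pics/g.png

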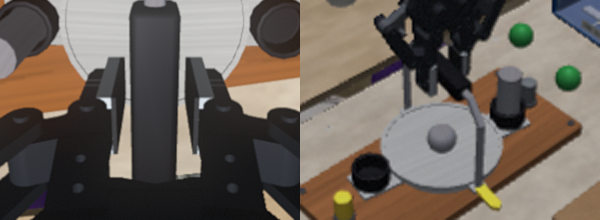

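The bar (wrist crop columns 132–180) is centred between the pad faces at about 120 and 190. The ball is central and the good roller is in its cup. I close on the bar.

```bash
python3 -m creep '[[0,0,0.001,0,0,0,0.024],[0,0,0.0015,0,0,0,0.022],[0,0,0.0015,0,0,0,0.02],[0,0,0.0015,0,0,0,0.018],[0,0,0.0015,0,0,0,0.015],[0,0,0.0015,0,0,0,0.01],[0,0,0.0015,0,0,0,0.005],[0,0,0.0015,0,0,0,0.005]]'; python3 - <<'E'
from h import *
go([.4225,.1943,.13],82.1)
E
```

```text
time_s: 12.0
position: [0.4219, 0.1945, 0.1295]
tool_rot: [0.0, 0.068, 0.998, 0.0]
force: [-1.7, -0.6, 5.5]
finger_gap: 0.0174
finger_force: 59.2
t 12.0 tcp [0.4219 0.1945 0.1295] shift mm [-0.6 -0.2 -0.5] turn [0.   0.01 0.1 ]
```

```bash
python3 -m creep '[[0,0,-0.0005,0,0,0,0.005],[0,0,-0.0015,0,0,0,0.005],[0,0,-0.003,0,0,0,0.005],[0,0,-0.005,0,0,0,0.005],[0,0,-0.007,0,0,0,0.005],[0,0,-0.0085,0,0,0,0.005],[0,0,-0.0095,0,0,0,0.005],[0,0,-0.01,0,0,0,0.005]]'; python3 - <<'E'
from h import *
sc=optics.camera("scene"); s=bot.get_state(); print(np.round(s["force"],2),np.round(s["wrist_torque"],3),np.round(s["position"],4))
save("h",np.hstack([cv2.resize(sc[140:260,195:345],(600,480),interpolation=2)]))
E
```

```text
time_s: 12.8
position: [0.4219, 0.1946, 0.1395]
tool_rot: [0.0, 0.068, 0.998, 0.0]
force: [0.6, -0.7, -4.6]
finger_gap: 0.017
finger_force: 58.6
[ 0.19  0.09 -5.67] [ 0.038 -0.03   0.004] [0.4219 0.1945 0.1395]
```

View pics/h.png

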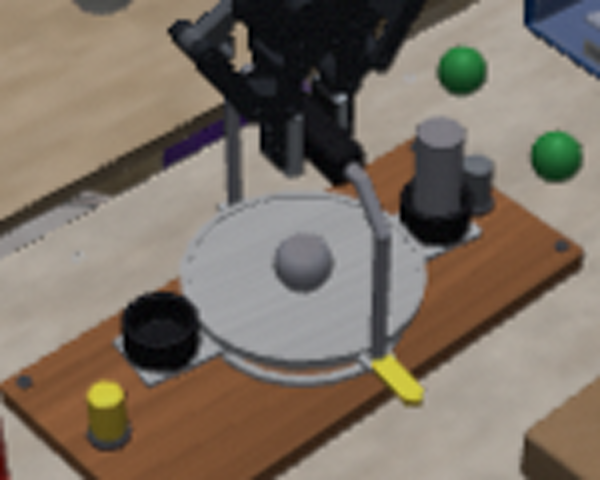

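The dish is free of the nest and level, with the ball central at (303,262) and the full weight (about 5 N) on the grip. I raise it the rest of the way.

```bash
python3 -m creep '[[0,0,-0.001,0,0,0,0.005],[0,0,-0.003,0,0,0,0.005],[0,0,-0.006,0,0,0,0.005],[0,0,-0.01,0,0,0,0.005],[0,0,-0.015,0,0,0,0.005],[0,0,-0.021,0,0,0,0.005],[0,0,-0.027,0,0,0,0.005],[0,0,-0.033,0,0,0,0.005]]' && python3 -m creep '[[0,0,-0.006,0,0,0,0.005],[0,0,-0.012,0,0,0,0.005],[0,0,-0.018,0,0,0,0.005],[0,0,-0.024,0,0,0,0.005],[0,0,-0.03,0,0,0,0.005],[0,0,-0.036,0,0,0,0.005],[0,0,-0.042,0,0,0,0.005],[0,0,-0.047,0,0,0,0.005]]' && python3 -m creep '[[0,0,-0.004,0,0,0,0.005],[0,0,-0.007,0,0,0,0.005],[0,0,-0.009,0,0,0,0.005],[0,0,-0.01,0,0,0,0.005],[0,0,-0.01,0,0,0,0.005],[0,0,-0.01,0,0,0,0.005]]'; python3 - <<'E'
from h import *
go([.422,.1945,.2295],1.1)
E
```

```text
time_s: 13.65
position: [0.4219, 0.1945, 0.173]
tool_rot: [0.0, 0.068, 0.998, 0.0]
force: [0.6, 0.4, -4.4]
finger_gap: 0.0171
finger_force: 58.6
time_s: 14.45
position: [0.4219, 0.1945, 0.2199]
tool_rot: [0.0, 0.068, 0.998, 0.0]
force: [0.5, -0.1, -5.1]
finger_gap: 0.0173
finger_force: 58.6
time_s: 15.05
position: [0.4217, 0.1945, 0.2292]
tool_rot: [-0.0, 0.068, 0.998, -0.0]
force: [0.1, 0.5, -5.4]
finger_gap: 0.017
finger_force: 58.6
t 15.05 tcp [0.4217 0.1945 0.2292] shift mm [-0.3  0.1 -0.3] turn [-2.000e-02 -1.000e-02  8.111e+01]
```

```bash
python3 -m creep '[[0,0,0,0,0,0.3,0.005],[0,0,0,0,0,1,0.005],[0,0,0,0,0,2,0.005],[0,0,0,0,0,3.5,0.005],[0,0,0,0,0,5.5,0.005],[0,0,0,0,0,8,0.005],[0,0,0,0,0,10.5,0.005],[0,0,0,0,0,13,0.005]]' && python3 -m creep '[[0,0,0,0,0,2.5,0.005],[0,0,0,0,0,5,0.005],[0,0,0,0,0,7.5,0.005],[0,0,0,0,0,10,0.005],[0,0,0,0,0,12.5,0.005],[0,0,0,0,0,15,0.005],[0,0,0,0,0,17.5,0.005],[0,0,0,0,0,20,0.005]]' && python3 -m creep '[[0,0,0,0,0,2.5,0.005],[0,0,0,0,0,5,0.005],[0,0,0,0,0,7.5,0.005],[0,0,0,0,0,10,0.005],[0,0,0,0,0,12.5,0.005],[0,0,0,0,0,15,0.005],[0,0,0,0,0,17.5,0.005],[0,0,0,0,0,20,0.005]]' && python3 -m creep '[[0,0,0,0,0,2.5,0.005],[0,0,0,0,0,5,0.005],[0,0,0,0,0,7.5,0.005],[0,0,0,0,0,10,0.005],[0,0,0,0,0,12.5,0.005],[0,0,0,0,0,15,0.005],[0,0,0,0,0,17.5,0.005],[0,0,0,0,0,20,0.005]]' && python3 -m creep '[[0,0,0,0,0,2.3,0.005],[0,0,0,0,0,4.3,0.005],[0,0,0,0,0,6,0.005],[0,0,0,0,0,7.2,0.005],[0,0,0,0,0,7.8,0.005],[0,0,0,0,0,8.1,0.005],[0,0,0,0,0,8.1,0.005],[0,0,0,0,0,8.1,0.005]]'; python3 - <<'E'
from h import *
go([.423,.1943,.2295],1.1)
im=optics.camera("top"); sc=optics.camera("scene"); w=optics.camera("wrist"); save("i_top",im); save("i_w",w)
save("i",np.hstack([cv2.resize(im[150:250,200:350],(400,267),interpolation=2),cv2.resize(sc[120:270,170:340],(390,267))]))
E
```

```text
time_s: 15.85
position: [0.4218, 0.1945, 0.2293]
tool_rot: [-0.0, 0.182, 0.983, -0.0]
force: [-0.2, -0.5, -4.7]
finger_gap: 0.0172
finger_force: 58.6
time_s: 16.65
position: [0.4219, 0.1945, 0.2293]
tool_rot: [0.0, 0.35, 0.937, 0.0]
force: [0.9, 0.1, -5.2]
finger_gap: 0.0169
finger_force: 58.6
time_s: 17.45
position: [0.4219, 0.1945, 0.2293]
tool_rot: [0.0, 0.507, 0.862, 0.0]
force: [-0.1, -0.0, -5.0]
finger_gap: 0.0172
finger_force: 58.6
time_s: 18.25
position: [0.4218, 0.1945, 0.2293]
tool_rot: [0.0, 0.649, 0.761, 0.0]
force: [-0.2, 0.1, -5.7]
finger_gap: 0.0173
finger_force: 58.6
time_s: 19.05
position: [0.4218, 0.1945, 0.2293]
tool_rot: [-0.0, 0.7, 0.714, -0.0]
force: [1.2, 0.3, -4.8]
finger_gap: 0.0169
finger_force: 58.6
t 19.05 tcp [0.4218 0.1945 0.2293] shift mm [-0.2  1.2 -0.2] turn [-0.   -0.    0.02]
```

View pics/i.png

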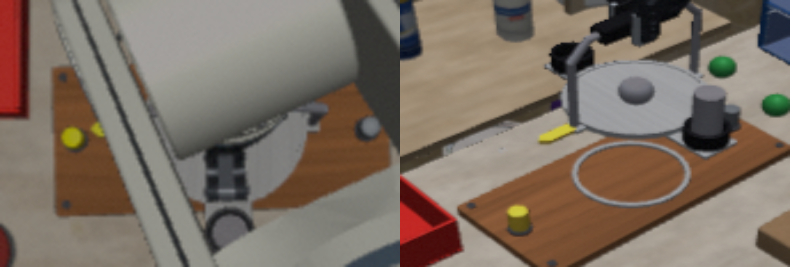

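The dish hangs level above the nest with the ball central, and the pointer is towards the yellow post. I check the angle numerically.

```bash
python3 - <<'E'
from h import *
for nm in("top","scene","wrist"):
  ci=optics.camera_info(nm); im=optics.camera(nm); h=cv2.cvtColor(im,cv2.COLOR_RGB2HSV)
  m=((h[...,0]>22)&(h[...,0]<35)&(h[...,1]>150)&(h[...,2]>80)).astype(np.uint8)
  n,l,st,c=cv2.connectedComponentsWithStats(m)
  for i in range(1,n):
    if st[i,4]>12: print(nm,st[i],c[i].round(1),"as pointer",at_z(ci,c[i],.134).round(4)[0,:2],"as post top",at_z(ci,c[i],.05).round(4)[0,:2])
  print(" expected pointer mid/post top px",proj(ci,[[.422-.085*np.sin(.0192),.1945+.085*np.cos(.0192),.134],[.423-.125*np.sin(.0192),.1943+.125*np.cos(.0192),.05]]).round(1).tolist())
s=bot.get_state(); print(s["position"],s["wrist_torque"])
E
```

```text
top [234 196   5   5  15] [235.8 198.1] as pointer [0.4204 0.2888] as post top [0.4291 0.2978]
top [223 198   9   8  54] [226.7 201.2] as pointer [0.4145 0.3072] as post top [0.4226 0.318 ]
 expected pointer mid/post top px [[240.4, 198.1], [226.2, 202.1]]
scene [231 190  15  10  76] [237.8 194.8] as pointer [0.4204 0.2746] as post top [0.4956 0.2201]
scene [217 235   9  15 112] [221.2 242. ] as pointer [0.3479 0.3659] as post top [0.413  0.3243]
 expected pointer mid/post top px [[235.7, 196.0], [220.9, 238.4]]
wrist [278  25  22  28 471] [288.6  38.3] as pointer [0.4208 0.3041] as post top [0.4214 0.3183]
wrist [ 275   57   21   60 1098] [285.3  88.2] as pointer [0.4195 0.2769] as post top [0.4196 0.2809]
 expected pointer mid/post top px [[286.9, 83.6], [287.6, 37.0]]
[0.42181967 0.19451301 0.22931729] [ 0.0015212  -0.04544877 -0.01999561]
```

View pics/i_w.png

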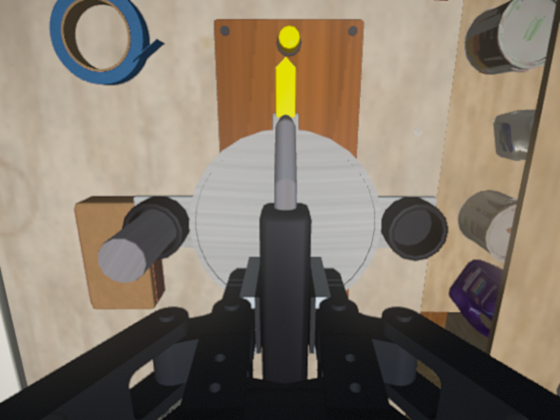

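The wrist view shows the pointer (286,60–115) in line with the post (289,38) to within about 1 mm, and the good roller in its cup. I hold still briefly and hand in.

```bash
python3 -m creep '[[0,0,0,0,0,0,0.005],[0,0,0,0,0,0,0.005],[0,0,0,0,0,0,0.005],[0,0,0,0,0,0,0.005],[0,0,0,0,0,0,0.005]]' && python3 -c "
from rig import close_job; print(close_job())"
```

```text
time_s: 19.85
position: [0.4218, 0.1945, 0.2293]
tool_rot: [-0.0, 0.7, 0.714, -0.0]
force: [-0.3, -0.3, -5.0]
finger_gap: 0.017
finger_force: 58.6
the job is handed in; nothing more can be done
None
```

The job is handed in at 19.85 s: the red-banded roller is in the red bin, and the dish is held still and level about 10 cm above the nest with the ball central, its pointer lined up on the yellow post and the plain roller still in its cup.

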